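# Release the biscuit press and draw its plunger back

### The arm

A 7-joint arm with a two-finger parallel gripper is mounted at the origin on a cart in front of the work surface, level with it; the furniture and walls round the work are solid. World frame = base frame: x ahead of the robot, y to its left, z up, the work surface at z = 0. Lengths are in m, angles in rad, forces in N, time in s.
With the tool pointing down it reaches from about 0.4 to 0.85 m from the base axis. Payload 10.4 kg.
Tool frame: the origin (TCP) lies between the finger pads; the fingertips stand env.tip_reach ahead of it and the grasp point (between the pads) lies 5 mm behind it (env.tip_reach is the distance from the TCP to the fingertips, in m); z points along the fingers, y is the line along which they close (so a half turn about z gives the same grasp; the last joint's range is limited). The gripper opens to 85 mm and grips with 20 to 120 N. Pads are 22 mm wide; open, the fingers measure 114 mm over their backs; the gripper's body (76 mm by 85 mm) begins 54 mm behind the grasp point. The pads swing forward as they close: fully open they stand 13 mm farther back than shut.
Start: joints at [1.224, 0.332, -0.065, 1.46, 0.022, 1.35, -0.088], TCP at [0.199, -0.593, 0.245] pointing down, gripper open.
Joint ranges: [-2.6, 2.6], [-0.5, 2.12], [-1.47, 1.34], [0.16, 2.42], [-1.27, 4.41], [0.06, 2.06], [-2.6, 2.6]. Speed limits (rad/s): [2.22, 2.22, 2.79, 2.79, 3.14, 3.14, 3.14].

### API

Orientations are given as [roll, pitch, yaw] about the fixed x, y, z axes, in that order (R = Rz(yaw) Ry(pitch) Rx(roll)).
In Python, from rig import monitor, eyes, workorder, env gives the robot as it stands.
- The arm moves only by the tool send_rows, never from a script. Its argument "moves" is a list of rows, each a list of 5 numbers: the opening, from -1 (shut) to 1 (fully open), so that 0 is half open, then the shift along the tool's x, y, z in mm, then the turn about the tool's z in degrees. In form: [[hand, tx, ty, tz, roll], ...]. A call has 1 to 5 rows; each row is the pose to reach, as a shift and turn from the pose commanded when the call began, along the tool's axes at that moment; what a row does not reach only later rows make up. A row lasts 1/12 s, in which the tool goes at most 41.7 mm and 7.16 degrees, less where a joint would pass 70% of its speed; a pose out of reach is approached as far as the arm can. A call with a gripper value outside its range is refused whole. The fingers move at their own pace and stop on an object; "newtons" is the grip in N (left out, the last holds). Time passes only in rows, so rows that repeat a pose let the fingers close. It gives the time, the measured TCP pose, the force, the opening and the grip force at its end, in the units of the state.
- monitor.sense(): the state, without advancing time (a new reading comes with each control period).
- eyes.grab_frame(name): name is "scene" or "top" or "wrist"; returns a dict with "pixels" (400x640x3 uint8, red, green, blue), "range_z" (400x640 float32, m along the optical axis (not along the pixel's ray), 0 where there is no reading), "intrinsics" (3x3 intrinsics, pixels), "rvec" (rotation vector, rad) and "tvec" (3), from world to camera coordinates, as OpenCV has them. Camera axes: x right, y down, z forward; pixel columns grow to the right and rows downward; lengths in m; the calibration is good to about 2 mm. The wrist camera is an equidistant fisheye: a pixel r from the principal point sees the ray r / f radians off the axis. A picture is of the moment at which its call begins.
- workorder.job_done(): hands the job in; it is judged then, once.
The state is a dict: "time": time; "qpos": joint angles; "qd": joint speeds; "tau": joint torques, N m; "position": TCP position; "tcp_rot": TCP orientation; "ft_force": force on the tool from outside, world axes, zero at the start; "wrist_torque": the same for the moment, N m; "finger_gap": finger opening in m; "finger_force": force on a finger pad.
Only numpy, scipy, OpenCV 4.12 (cv2) and the standard library are available. Lean on these libraries where they do the work, as an engineer would, in place of code of your own. Each camera call takes 0.05 s, during which the arm holds its last target. There are 200 camera calls.

### The job

The biscuit press needs refilling: lift its pawl clear of the toothed plunger rod and fold it right back over the barrel so that it stays there, then draw the rod out by its upright handle as far as it goes. Don't force the rod against the pawl, and leave the things standing round the press where they are.

Things in the scene. Friction and masses are not known exactly. Their poses are not given: they have to be found in the camera images.
- press: the biscuit press, fixed to the worktop: aluminium base plate 225 x 80 mm (x = -40 to 185 mm) under a lying steel barrel, 62 mm across, axis 85 mm above the worktop, x = 22 to 156 mm, nozzle to 174 mm. Origin on the worktop under the pawl's pivot; x runs along the barrel to the nozzle, z up; the rod is drawn out toward -x, roughly to the robot's left.
- pawl_pivot (a point): the pivot of the pawl, 85 mm above the worktop, on the rod's axis, between two upright cheeks that reach 95 mm above the worktop; the pawl turns about the press's y axis through this point
- pawl_bar (a point): centre of the black cross bar (12 mm thick, 44 mm long along the press's y) at the free end of the pawl, a forked dark steel lever straddling the rod. With the pawl at 0 it lies 68 mm to the -x side of the pivot and 36 mm above it (77 mm from it). Nothing as high is within 30 mm beyond the bar's ends. The pawl weighs 80 g and only its weight holds it down.
- pawl (a joint): angle of the pawl, rad: 0 = right down between the teeth (it starts resting on them, at 0 to 0.25); grows as the cross bar swings up and over toward the barrel (+x); in balance near 1.1; beyond that it falls by itself to its stop at 1.6 and stays there, below that it falls shut again
- handle_grip (a point): where to hold the rod's handle: an upright black plate, 14 mm thick along the press's x, 36 mm wide along y, at the outer end of the rod; its top edge is 145 mm above the worktop; this point is in its middle, 18 mm below that edge, 39 mm above the rod's top. With the plunger at 0 it lies 125 mm to the -x side of the pivot
- plunger (a joint): how far the steel rod (14 mm wide, saw teeth 12 mm apart on top) is drawn out, m: 0 = right in, grows toward the press's -x side, 0.10 = its outer stop. Starts at 0.005 to 0.035. It slides stiffly (about 3 N) and stays where it is left; while the pawl is down it can be pushed in, but drawn out at most 12 mm before a tooth catches
- jam_jar: bystander: jam jar, 65 mm diameter, 94 mm tall, standing beside the barrel; origin at the centre of its underside
- cup: bystander: white espresso cup, 60 x 87 mm with its handle, 50 mm tall, on the barrel's other side; origin at the middle of its underside
- sardine_tin: bystander: flat tin, 63 x 105 x 26 mm, lying beside the rod; origin at the centre of its underside
- tea_light: bystander: tea light, 38 mm diameter, 15 mm tall, beside the rod; origin at the centre of its underside

How it is judged:
On the way:
1. the pawl is folded back (over 1.3 rad) while the rod has not yet been drawn out (handle moved less than 25 mm) (value of joint pawl above 1.3 rad and distance of handle_grip from where it was at the start of the episode below 0.025 m), for 0.2 s.
At the end, for the whole second after the job is handed in: the rod is drawn out to within 10 mm of its outer stop (plunger over 0.09 m) and at rest, and the pawl still lies folded back (over 1.3 rad) (value of joint plunger above 0.09 m and velocity of joint plunger between -0.01 and 0.01 m/s and value of joint pawl above 1.3 rad); the robot touches nothing.
It fails at once if the rod is forced against the pawl (over 60 N between them) (contact force between plunger and pawl above 60 N).
It fails at once if a bystander is moved by more than 30 mm (distance of any of jam_jar, cup, sardine_tin, tea_light from where it was at the start of the episode above 0.03 m).
It also fails if it takes over 43 s, if anything falls off the work surface, if the arm or the gripper's body presses on something with over 40 N, if the wrist force passes 120 N, or if a joint passes its speed limit or range.

## Working session

There is one attempt and no reset: what is moved stays moved. The work goes in short steps, Python scripts to look and compute and a tool call to move; the robot and the scene stay as the last step left them, time stands still between calls to the robot, and variables do not carry over. Pictures are saved under pics/ and viewed, at most 10 in all, crops included, and the job is handed in when it is done.

Besides the shell and the picture viewer there is one more tool, called as name([rows], argument=value, ...), one row to a line, values as JSON. send_rows: Moves the arm, as the interface text tells. Its arguments: {"type":"object","properties":{"moves":{"type":"array","items":{"type":"array","items":{"type":"number"}}},"newtons":{"type":"number"}},"required":["moves"]}

```bash
ls; mkdir -p pics
cat > h.py <<'E'
import numpy as np, cv2, pickle
def cloud(f):
    K=f["intrinsics"];z=f["range_z"];v,u=np.mgrid[:400,:640]
    P=np.stack([(u-K[0,2])/K[0,0]*z,(v-K[1,2])/K[1,1]*z,z],-1)
    R=cv2.Rodrigues(np.array(f["rvec"],float))[0]
    W=(P-np.array(f["tvec"]).ravel())@R; W[z<=0]=np.nan
    return W
E
python3 - <<'E'
from rig import monitor, eyes, env
import cv2,pickle,numpy as np
print(env.tip_reach); print(monitor.sense())
for n in("scene","top"):
    f=eyes.grab_frame(n);pickle.dump(f,open(n+".pkl","wb"))
    cv2.imwrite(f"pics/{n}0.png",f["pixels"][...,::-1]);print(n,f["intrinsics"],f["rvec"],f["tvec"])
E
```

```text
pics
0.014
{'time': 0.0, 'qpos': array([ 1.22438279,  0.33289437, -0.06469508,  1.46094578,  0.02159126,
        1.34989317, -0.08851648]), 'qd': array([-1.45885951e-03, -2.43496577e-04, -1.22362653e-03,  4.84076229e-04,
       -8.08589211e-05, -1.94674801e-03,  2.27781517e-04]), 'tau': array([ 1.18477997e-04, -6.25439644e+01,  4.94090316e-02, -3.91610777e+01,
        1.63959124e-02,  1.00249823e-02,  3.55108352e-05]), 'position': array([ 0.1987474 , -0.59218183,  0.24449972]), 'tcp_rot': array([-3.14014831e+00,  5.97000234e-05,  3.23811612e-01]), 'ft_force': array([-0.03933231, -0.680939  , -0.45410895]), 'wrist_torque': array([-0.03504083,  0.04860483,  0.01326112]), 'finger_force': 0.0, 'finger_gap': 0.08555053927981018}
scene [[371.61415061   0.         320.41974623]
 [  0.         371.61415061 203.12969489]
 [  0.           0.           1.        ]] [ 1.06976799 -2.44603596  0.99271589] [0.36479843 0.38728476 0.64275774]
top [[451.95636551   0.         312.87379416]
 [  0.         451.95636551 206.89527458]
 [  0.           0.           1.        ]] [ 2.16513079 -2.18451061  0.14796435] [-0.0107311   0.55466414  0.89314178]
```

View pics/scene0.png

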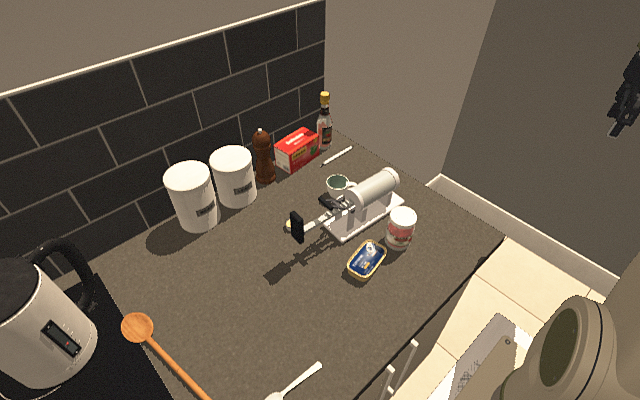

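View pics/top0.png

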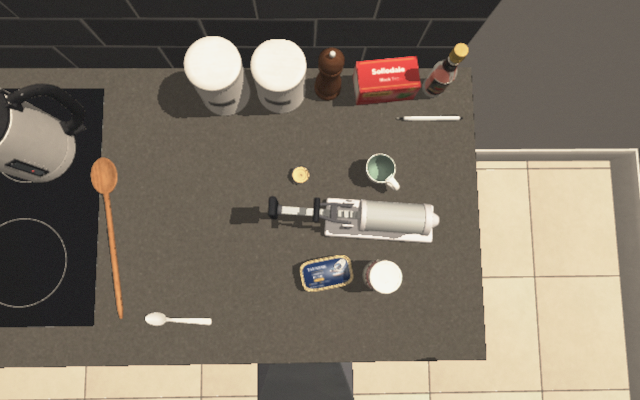

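The top view shows the press with its handle at about (273,208), the pawl bar at (317,210) and the barrel at (360–435, 218). The tin is at (326,273), the jar at (384,277), the cup at (381,168) and the tea light at (300,175). The scene view shows the handle at (297,227) and the pawl bar at (328,201).

Run:
```python
import pickle,numpy as np,cv2
from h import cloud
np.set_printoptions(precision=3,suppress=True)
C=[];I=[]
for n in("scene","top"):
    f=pickle.load(open(n+".pkl","rb"));W=cloud(f);print(n)
    m=(W[...,2]>0.012)&(W[...,2]<.2)&(abs(W[...,0]-.55)<.25)&(W[...,1]>-.45)&(W[...,1]<.2)
    C.append(W[m]);I.append(f["pixels"][m])
    if n=="top":
        for u,v in((273,208),(317,210),(300,212),(345,214),(400,218),(430,218),(326,273),(384,277),(381,168),(300,175)):print(u,v,W[v,u])
    else:
        for u,v in((297,227),(295,215),(328,201),(375,188),(403,215)):print(u,v,W[v,u])
    # barrel: high bright points
    crop=f["pixels"][150:290,260:430] if n=="scene" else f["pixels"][150:300,255:445]
    cv2.imwrite(f"pics/{n}c.png",cv2.resize(crop[...,::-1],None,fx=4,fy=4,interpolation=cv2.INTER_CUBIC))
pickle.dump((C,I),open("c.pkl","wb"))
```

```text
scene
297 227 [0.535 0.07  0.124]
295 215 [0.548 0.063 0.147]
328 201 [ 0.549 -0.035  0.121]
375 188 [ 0.513 -0.158  0.108]
403 215 [ 0.418 -0.15   0.094]
top
273 208 [0.54  0.058 0.146]
317 210 [ 0.537 -0.021  0.136]
300 212 [0.538 0.01  0.092]
345 214 [ 0.534 -0.075  0.093]
400 218 [ 0.523 -0.176  0.115]
430 218 [ 0.522 -0.231  0.117]
326 273 [ 0.42  -0.041  0.023]
384 277 [ 0.414 -0.146  0.094]
381 168 [ 0.639 -0.162  0.01 ]
300 175 [0.625 0.01  0.009]
```

View pics/scenec.png

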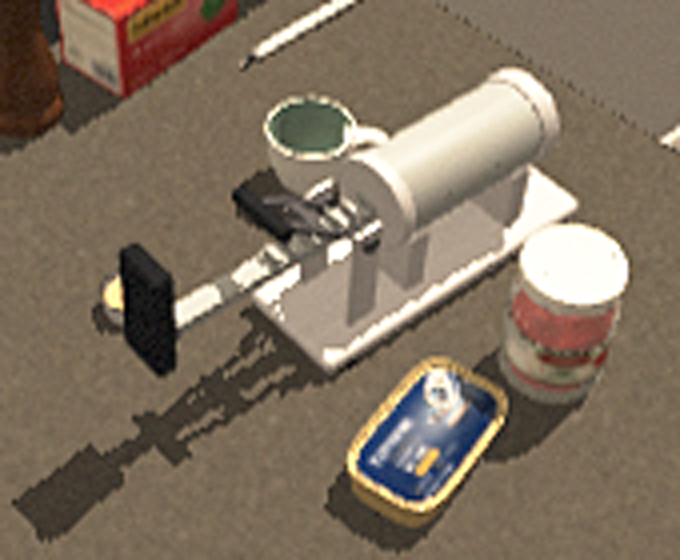

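View pics/topc.png

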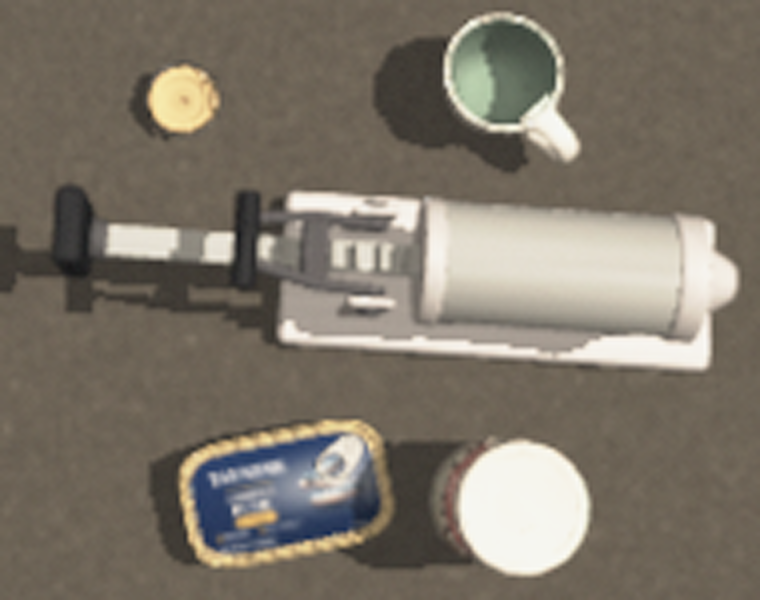

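The crops show the handle plate, bar, rod and barrel clearly. The bar is the black block at (247,238) in the top crop and (262,205) in the scene crop. Next I fit the axis.

Run:
```python
import pickle,numpy as np
np.set_printoptions(precision=4,suppress=True)
C,I=pickle.load(open("c.pkl","rb"))
for P,col,n in zip(C,I,("scene","top")):
    d=(col.max(1)<70)&(abs(P[:,0]-.54)<.05)
    H=P[d&(P[:,1]>.035)&(P[:,1]<.1)&(P[:,2]>.1)]; B=P[d&(P[:,1]>-.06)&(P[:,1]<0)&(P[:,2]>.112)]
    print(n)
    for X,nm in((H,"handle"),(B,"bar")):
        if len(X): print(nm,len(X),np.percentile(X,[3,50,97],axis=0).tolist(), (np.percentile(X,3,axis=0)+np.percentile(X,97,axis=0))/2)
    T=X=P[(P[:,2]>.11)&(P[:,1]<-.105)&(P[:,1]>-.22)&(abs(P[:,0]-.53)<.04)]
    if len(T):
        # cylinder axis fit: r=31, z=85
        from scipy.optimize import least_squares
        T=P[(P[:,2]>.088)&(P[:,1]<-.11)&(P[:,1]>-.21)&(abs(P[:,0]-.53)<.045)]
        r=least_squares(lambda p:np.hypot((T[:,0]-p[0]-p[1]*(T[:,1]+.16))/np.hypot(1,p[1]),T[:,2]-p[2])-.031,[.53,0,.085],loss="soft_l1",f_scale=.002)
        print("barrel axis x@y=-.16, slope, z",r.x,len(T),np.sqrt(np.mean(r.fun**2)))
        E=P[(P[:,2]>.105)&(P[:,1]<-.04)&(abs(P[:,0]-.53)<.02)];E=E[~(E[:,1]>-.06)]
        print("barrel near end y",E[:,1].max(), np.percentile(E[:,1],[1,99]), E[:,1].min())
```

```text
scene
handle 242 [[0.527855300527102, 0.05867664525957136, 0.1014014577151887], [0.5389471700884666, 0.06779297400444867, 0.13329307284698905], [0.5597261992424487, 0.07024623708333565, 0.14756662515972]] [0.5438 0.0645 0.1245]
bar 101 [[0.5183030509424853, -0.03743728301367558, 0.11729765403485104], [0.5389478706073499, -0.015529529559969245, 0.13540884304598133], [0.5590419785951392, -0.01088148635530776, 0.13855593689490078]] [ 0.5387 -0.0242  0.1279]
barrel axis x@y=-.16, slope, z [0.5307 0.0758 0.0838] 705 0.0012439217222810892
barrel near end y -0.09955067529642125 [-0.2319 -0.1008] -0.23535264142457102
top
handle 169 [[0.5278458669917593, 0.054213813075929915, 0.1048758012964734], [0.542014745851287, 0.060156574074691466, 0.14433793556049052], [0.5599515439668354, 0.06747973172491556, 0.14765649215403784]] [0.5439 0.0608 0.1263]
bar 137 [[0.5187466743838478, -0.024456474411114655, 0.13175218680216666], [0.5387333263985845, -0.01873708575301868, 0.13567943605416827], [0.5585717354355978, -0.013114040673582985, 0.1386459189596035]] [ 0.5387 -0.0188  0.1352]
barrel axis x@y=-.16, slope, z [0.529  0.0761 0.083 ] 1580 0.001336706326451462
barrel near end y -0.10113921901014501 [-0.2343 -0.1028] -0.23719775629535647
```

send_rows([
  [1, 20, -17, 0, 0],
  [1, 50, -43, 0, 0],
  [1, 80, -69, 0, 0],
  [1, 110, -95, 0, 0],
  [1, 140, -121, 0, 0],
], newtons=30)

```text
time: 0.52
position: [0.2936, -0.4314, 0.245]
tcp_rot: [-3.141, 0.0, 0.324]
ft_force: [-0.1, 0.7, -0.8]
finger_gap: 0.0852
finger_force: 0.0
```

send_rows([
  [1, 28, -24, 0, 0],
  [1, 56, -48, 0, 0],
  [1, 84, -72, 0, 0],
  [1, 112, -96, 0, 0],
  [1, 140, -121, 0, 0],
])

```text
time: 0.93
position: [0.3877, -0.2724, 0.2452]
tcp_rot: [3.142, 0.0, 0.324]
ft_force: [0.5, -0.2, 0.8]
finger_gap: 0.0856
finger_force: 0.0
```

send_rows([
  [1, 28, -24, 0, 0],
  [1, 56, -48, 0, 0],
  [1, 84, -72, 0, 0],
  [1, 112, -96, 0, 0],
  [1, 140, -121, 0, 0],
])

```text
time: 1.35
position: [0.482, -0.1133, 0.2452]
tcp_rot: [3.141, 0.0, 0.323]
ft_force: [0.8, -0.7, -0.2]
finger_gap: 0.0856
finger_force: 0.0
```

send_rows([
  [1, 25, -22, 0, -6],
  [1, 50, -44, 0, -12],
  [1, 70, -60, 0, -18],
  [1, 84, -72, 0, -25],
  [1, 84, -72, 0, -32],
])

```text
time: 1.77
position: [0.5392, -0.0152, 0.245]
tcp_rot: [-3.14, -0.002, 0.894]
ft_force: [-0.8, 0.7, 0.2]
finger_gap: 0.0855
finger_force: 0.0
```

send_rows([
  [1, 0, 0, 0, -7],
  [1, 0, 0, 0, -14],
  [1, 0, 0, 0, -21],
  [1, 0, 0, 0, -28],
  [1, 0, 0, 0, -35.6],
])

```text
time: 2.18
position: [0.538, -0.0198, 0.2449]
tcp_rot: [-3.141, 0.0, 1.502]
ft_force: [-0.1, 0.7, -0.1]
finger_gap: 0.0855
finger_force: 0.0
```

send_rows([
  [1, 1, 1, 25, 0],
  [1, 1, 1, 55, 0],
  [1, 1, 1, 85, 0],
  [1, 1, 1, 108, 0],
  [1, 1, 1, 120, 0],
])

```text
time: 2.6
position: [0.5376, -0.019, 0.1221]
tcp_rot: [-3.137, -0.0, 1.496]
ft_force: [-0.4, 0.6, 0.3]
finger_gap: 0.0854
finger_force: 0.0
```

send_rows([
  [0.3, 0, 0, 0, 0],
  [0.2, 0, 0, 0, 0],
  [0.1, 0, 0, 0, 0],
  [0, 0, 0, 0, 0],
  [0, 0, 0, 0, 0],
])

```text
time: 3.02
position: [0.5399, -0.0184, 0.1268]
tcp_rot: [3.14, -0.0, 1.496]
ft_force: [-3.5, 3.0, 5.2]
finger_gap: 0.0433
finger_force: 26.8
```

Run:
```python
from rig import eyes,monitor
import cv2
f=eyes.grab_frame("scene");cv2.imwrite("pics/s1.png",cv2.resize(f["pixels"][150:270,250:420,::-1],None,fx=4,fy=4,interpolation=cv2.INTER_CUBIC))
print(monitor.sense())
```

```text
{'time': 3.0667, 'qpos': array([ 0.55464219,  0.32766007, -0.70269439,  1.79918002,  0.23599925,
        1.09833187, -0.30425166]), 'qd': array([-0.00145047,  0.00257303,  0.00090598,  0.00012735,  0.00124644,
       -0.00253455, -0.00235242]), 'tau': array([ 1.43965837e+00, -4.77195990e+01, -5.46427622e+00, -3.39850760e+01,
        9.62953940e-01, -6.34590313e-01,  4.42317361e-02]), 'position': array([ 0.53992253, -0.018304  ,  0.12667134]), 'tcp_rot': array([ 3.13985270e+00, -1.25496128e-04,  1.49640546e+00]), 'ft_force': array([-3.50773754,  3.12995317,  6.24569072]), 'wrist_torque': array([ 0.57859165,  0.55571384, -0.01289322]), 'finger_force': 26.90606564283371, 'finger_gap': 0.04321246336526}
```

View pics/s1.png

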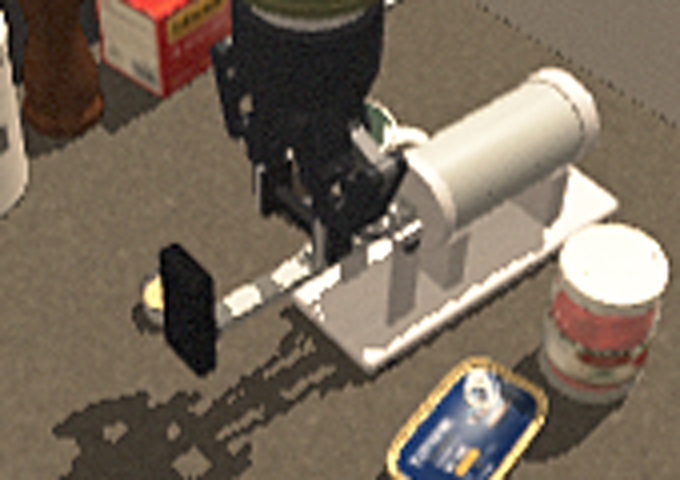

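The picture shows the fingers straddling the bar at (330,220), clear of the rod. The gap is 43 mm, which matches the 44 mm bar. Now I swing it along the arc.

send_rows([
  [0, -3, 0, -4, 0],
  [0, -6.5, 0, -8, 0],
  [0, -10, 0, -11, 0],
  [0, -13, 0, -14, 0],
  [0, -18, 0, -17.5, 0],
])

```text
time: 3.48
position: [0.5384, -0.0366, 0.1435]
tcp_rot: [3.141, -0.001, 1.497]
ft_force: [0.7, 5.5, 2.3]
finger_gap: 0.0434
finger_force: 27.0
```

send_rows([
  [0, -5, 0, -3, 0],
  [0, -10, 0, -5.5, 0],
  [0, -15, 0, -7.5, 0],
  [0, -21, 0, -9.5, 0],
  [0, -27, 0, -11, 0],
])

```text
time: 3.9
position: [0.5363, -0.0642, 0.1547]
tcp_rot: [3.141, 0.0, 1.496]
ft_force: [0.4, 5.1, 4.5]
finger_gap: 0.0432
finger_force: 28.0
```

send_rows([
  [0, -10, 0, -1.5, 0],
  [0, -20, 0, -1.5, 0],
  [0, -29, 0, -0.5, 0],
  [0, -37, 0, 1, 0],
  [0, -44, 0, 3.5, 0],
])

```text
time: 4.32
position: [0.5329, -0.1099, 0.1512]
tcp_rot: [3.14, 0.002, 1.494]
ft_force: [-0.8, -0.8, 8.1]
finger_gap: 0.0432
finger_force: 28.4
```

Run:
```python
from rig import eyes,monitor
import cv2
f=eyes.grab_frame("scene");cv2.imwrite("pics/s2.png",cv2.resize(f["pixels"][150:270,250:420,::-1],None,fx=4,fy=4,interpolation=cv2.INTER_CUBIC))
print(monitor.sense()["ft_force"])
```

```text
[ 1.45644939 -1.04272574  5.59782461]
```

View pics/s2.png

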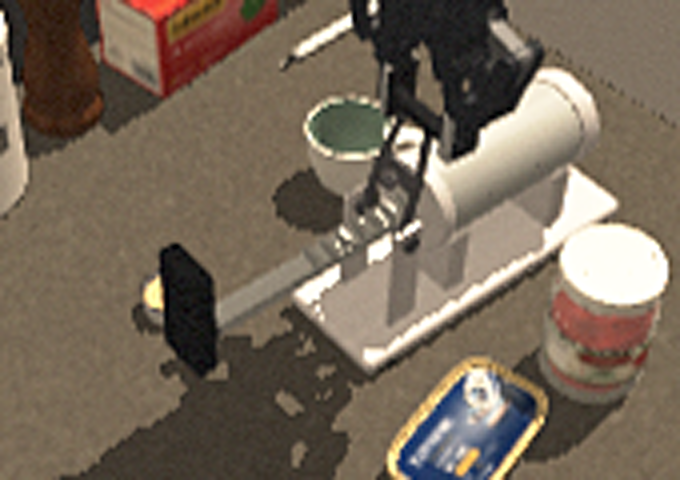

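The pawl is upright and past balance, with the bar held over the front of the barrel at about (450,135). I release it and lift.

send_rows([
  [0.5, 0, 0, 0, 0],
  [1, 0, 0, 0, 0],
  [1, 0, 0, 0, 0],
  [1, 0, 0, -5, 0],
  [1, 0, 0, -25, 0],
])

```text
time: 4.78
position: [0.5309, -0.1074, 0.1732]
tcp_rot: [-3.137, -0.001, 1.496]
ft_force: [-0.1, -0.7, -0.1]
finger_gap: 0.0853
finger_force: 0.0
```

send_rows([
  [1, 0, 0, -25, 0],
  [1, 10, 0, -50, 0],
  [1, 40, 0, -60, 0],
  [1, 75, 0, -60, 0],
  [1, 110, 0, -60, 0],
])

```text
time: 5.2
position: [0.5412, 0.0029, 0.2367]
tcp_rot: [3.14, 0.001, 1.494]
ft_force: [0.8, 0.3, -1.0]
finger_gap: 0.0856
finger_force: 0.0
```

send_rows([
  [1, 25, 0, 0, 0],
  [1, 45, 0, 0, 0],
  [1, 58, 0, 0, 0],
  [1, 60, 0, 0, 0],
  [1, 60, 0, 0, 0],
])

```text
time: 5.62
position: [0.5453, 0.0626, 0.2355]
tcp_rot: [3.142, 0.0, 1.498]
ft_force: [-0.2, -0.6, 0.0]
finger_gap: 0.0852
finger_force: 0.0
```

Run:
```python
from rig import eyes,monitor
import cv2,numpy as np
from h import cloud
np.set_printoptions(precision=4,suppress=True)
f=eyes.grab_frame("scene");cv2.imwrite("pics/s3.png",cv2.resize(f["pixels"][150:270,250:420,::-1],None,fx=4,fy=4,interpolation=cv2.INTER_CUBIC))
P=cloud(f);d=(f["pixels"].max(2)<70)&(abs(P[...,0]-.54)<.03)&(P[...,1]>.035)&(P[...,1]<.1)&(P[...,2]>.1)&(P[...,2]<.15)
print(np.percentile(P[d],[3,50,97],axis=0)); s=monitor.sense();print(s["position"],s["tcp_rot"],s["ft_force"])
```

```text
[[0.5277 0.0581 0.1026]
 [0.5396 0.0679 0.1325]
 [0.5592 0.0702 0.1473]]
[0.5454 0.0613 0.2353] [-3.1415  0.0005  1.4961] [ 0.083  -0.7358 -0.3302]
```

View pics/s3.png

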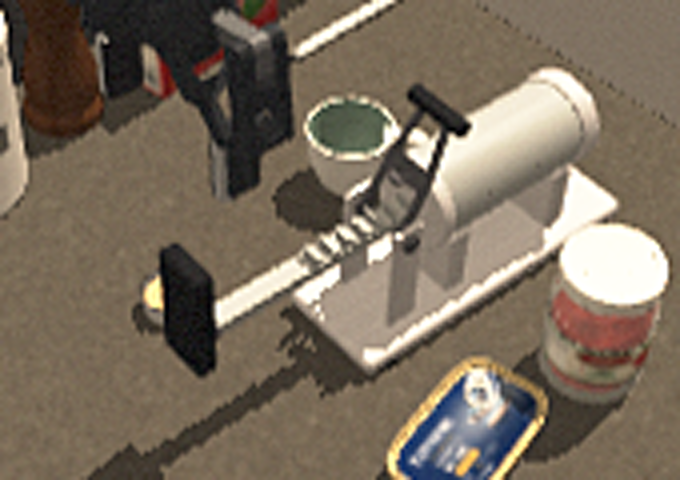

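The pawl now lies folded over the barrel, with its bar at (438,110), and the handle at (188,308) has not moved. I grip the handle across its width.

send_rows([
  [1, 0, -1, 25, 0],
  [1, 0, -1, 55, 0],
  [1, 0, -1, 85, 0],
  [1, 0, -1, 104, 0],
  [1, 0, -1, 111, 0],
], newtons=60)

```text
time: 6.08
position: [0.5428, 0.0597, 0.1212]
tcp_rot: [-3.137, 0.001, 1.494]
ft_force: [-0.3, -1.0, 0.8]
finger_gap: 0.0855
finger_force: 0.0
```

send_rows([
  [0.3, 0, 0, 0, 0],
  [0, 0, 0, 0, 0],
  [-0.5, 0, 0, 0, 0],
  [-0.5, 0, 0, 0, 0],
  [-0.5, 0, 0, 0, 0],
])

```text
time: 6.5
position: [0.5458, 0.0619, 0.126]
tcp_rot: [3.138, -0.0, 1.495]
ft_force: [3.7, -1.6, 5.6]
finger_gap: 0.0348
finger_force: 60.1
```

send_rows([
  [-0.5, 3, 0, 0, 0],
  [-0.5, 9, 0, 0, 0],
  [-0.5, 17, 0, 0, 0],
  [-0.5, 25, 0, 0, 0],
  [-0.5, 33, 0, 0, 0],
])

```text
time: 6.92
position: [0.5483, 0.0944, 0.126]
tcp_rot: [3.138, 0.001, 1.495]
ft_force: [1.7, -3.6, 8.5]
finger_gap: 0.0352
finger_force: 60.5
```

send_rows([
  [-0.5, 8, 0, 0, 0],
  [-0.5, 16, 0, 0, 0],
  [-0.5, 24, 0, 0, 0],
  [-0.5, 32, 0, 0, 0],
  [-0.5, 40, 0, 0, 0],
])

```text
time: 7.33
position: [0.5513, 0.1344, 0.126]
tcp_rot: [3.138, 0.001, 1.495]
ft_force: [1.6, -3.1, 7.1]
finger_gap: 0.0355
finger_force: 60.5
```

send_rows([
  [-0.5, 4, 0, 0, 0],
  [-0.5, 7, 0, 0, 0],
  [-0.5, 10, 0, 0, 0],
  [-0.5, 12, 0, 0, 0],
  [-0.5, 12, 0, 0, 0],
])

```text
time: 7.75
position: [0.5521, 0.1443, 0.1259]
tcp_rot: [3.139, 0.004, 1.494]
ft_force: [-1.8, -10.5, 11.4]
finger_gap: 0.035
finger_force: 61.2
```

send_rows([
  [0.5, 0, 0, 0, 0],
  [1, 0, 0, 0, 0],
  [1, 0, 0, 0, 0],
  [1, 0, 0, -2, 0],
  [1, 0, 0, -25, 0],
])

```text
time: 8.17
position: [0.5487, 0.1461, 0.1462]
tcp_rot: [-3.136, 0.001, 1.496]
ft_force: [0.2, -0.3, -0.2]
finger_gap: 0.0853
finger_force: 0.0
```

send_rows([
  [1, 0, 0, -30, 0],
  [1, 0, 0, -60, 0],
  [1, 0, 0, -80, 0],
  [1, 0, 0, -85, 0],
  [1, 0, 0, -85, 0],
])

```text
time: 8.58
position: [0.5513, 0.1473, 0.2359]
tcp_rot: [3.139, -0.001, 1.496]
ft_force: [-0.4, -0.5, 0.2]
finger_gap: 0.0855
finger_force: 0.0
```

Run:
```python
from rig import eyes,monitor
import cv2,numpy as np
from h import cloud
np.set_printoptions(precision=4,suppress=True)
f=eyes.grab_frame("scene");cv2.imwrite("pics/s4.png",cv2.resize(f["pixels"][150:290,240:420,::-1],None,fx=4,fy=4,interpolation=cv2.INTER_CUBIC))
P=cloud(f);d=(f["pixels"].max(2)<70)&(abs(P[...,0]-.545)<.03)&(P[...,1]>.035)&(P[...,1]<.2)&(P[...,2]>.1)&(P[...,2]<.15)
print(np.percentile(P[d],[3,50,97],axis=0)); s=monitor.sense();print(s["position"],s["ft_force"])
```

```text
[[0.5337 0.1402 0.1016]
 [0.5434 0.1495 0.1342]
 [0.5657 0.1524 0.1476]]
[0.5508 0.1469 0.2343] [-0.0843 -0.3901 -1.2474]
```

View pics/s4.png

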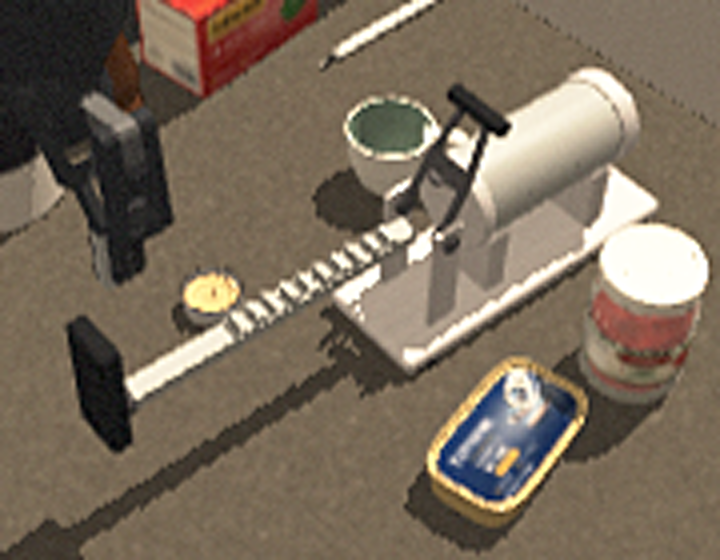

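The rod is out: the handle at (100,385) has moved 82 mm and met its stop. The pawl is still folded over the barrel at (478,110), the bystanders have not moved, and the gripper is clear.

```bash
python3 -c "
from rig import workorder
print(workorder.job_done())"
```

```text
the job is handed in; nothing more can be done
None
```

The pawl is folded back over the barrel and stays there, the rod is drawn out to its stop, nothing round the press was moved, and the job is handed in (no verdict was returned).

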